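Assemble the duplicating flask round a master cast

TASK

Assemble the duplicating flask so that it is ready for pouring: first set the plaster cast upright in the centre of the plinth on the flask base, then lower over it the sleeve that is tall enough to clear its teeth, with the notch in its foot flange down over the base's pin so that it stands flush, then put on the lid with its notch over the sleeve's pin, fully seated, and last drop the dark grey feed ring over the lid's filling neck. Leave the other sleeve, the mixing bowl and the bottle standing where they are.

Things in the scene. Friction and masses are not known exactly. Their poses are not given: they have to be found in the camera images.
- flask_base: Fixed round bronze base plate, 94 mm across, upper face 8 mm above the bench; on it a plinth 58 mm across, its top 14 mm above the bench, edge bevelled 1.5 mm. Outside the plinth, 38 mm from the centre towards +x, a steel pin 8 mm thick and 7 mm high with a cone tip. Origin: centre of the underside, z up.
- cast: Plaster cast, 45 mm high, 0.09 kg: roundish blue-grey block, 46 mm across and 24 mm high, topped by pink gum with a row of teeth along x; no part over 27 mm from its axis. Origin: centre of the underside, z up. Grip the block across y with the fingertips 5 mm above its underside.
- tall_sleeve: The taller bronze tube: 62 mm high, 62 mm inside, 0.38 kg. Foot flange 84 mm across, 9 mm high, 12 mm notch at +x for the base's pin; fits the plinth with 2 mm play. At the top on +x a lug with a like pin, 38 mm out, 7 mm above the rim. Flat grip pads at +y and -y, 68 mm across, at 26 to 60 mm height. Origin: centre of the underside. Seated: 8 mm above the base's origin, x along the base's x.
- low_sleeve: The shorter tube, of the same make (62 mm inside, 84 mm foot flange, notch, lug and pin) but only 40 mm high: too low for this cast. Origin: centre of the underside, z up. To be left standing.
- lid: Bronze lid, 0.28 kg: plate 84 mm across, 6 mm thick, 12 mm notch in its edge at +x; spigot below, 58 mm across, 4 mm deep (2 mm play in a sleeve); on top an octagonal neck, 28 mm across flats (two face +y and -y), 20 mm high. Origin: centre of the spigot's underside; plate at 4 to 10 mm, neck at 10 to 30 mm. Seated: 58 mm above the tall sleeve's origin, x along the sleeve's x.
- feed_ring: Plain dark grey plastic ring standing upright, open at both ends, 43 mm outside and 35 mm inside diameter, 34 mm high, 0.04 kg. Goes round the lid's neck and stands on the lid's plate (10 mm above the lid's origin); any turn will do. Origin: centre of the underside, z up.
- bowl: Green mixing bowl, 111 mm in diameter, 65 mm high. Bystander, loose. Origin: centre of the underside.
- bottle: White bottle with a blue cap, 40 mm in diameter, 104 mm high. Bystander, loose. Origin: centre of the underside.
Not all that is in view belongs to the job. Leave any yellow look-alike of the cast alone.

How it is judged:
By the outcome, as a careful person would: the job done as asked, in the order asked, and still so for the second after the job is handed in, with the robot touching nothing.
It also fails if it takes over 101 s, if anything falls off the work surface, if the arm or the gripper's body presses on something with over 40 N, if the wrist force passes 120 N, or if a joint passes its speed limit or range.

ROBOT

A 7-joint arm with a two-finger parallel gripper is mounted at the origin on a cart in front of the work surface, level with it; the furniture and walls round the work are solid. World frame = base frame: x ahead of the robot, y to its left, z up, the work surface at z = 0. Lengths are in m, angles in rad, forces in N, time in s.
With the tool pointing down it reaches from about 0.35 to 0.9 m from the base axis. Payload 8.1 kg.
Tool frame: the origin (TCP) lies midway between the tips of the shut fingers; the grasp point (between the pads) lies 19 mm behind it; z points along the fingers, y is the line along which they close (so a half turn about z gives the same grasp; the last joint's range is limited). The gripper opens to 92 mm and grips with 3 to 60 N. Pads are 19 mm wide; open, the fingers measure 130 mm over their backs; the gripper's body (75 mm by 190 mm) begins 47 mm behind the grasp point.
Start: joints at [-1.376, 0.434, 0.025, 1.573, -0.012, 1.134, -0.075], TCP at [0.183, 0.597, 0.227] pointing down, gripper open.
Joint ranges: [-2.62, 2.62], [-0.44, 2.09], [-1.27, 1.32], [0.08, 2.57], [-1.32, 4.46], [0.12, 2], [-2.74, 2.74]. Speed limits (rad/s): [2.22, 2.22, 3.01, 3.01, 3.14, 3.14, 3.14].

INTERFACE

Orientations are given as a rotation vector (axis times angle).
In Python, from cell import arm gives the robot as it stands.
- The arm moves only by the tool carry_out, never from a script. Its arguments are lists of equal length, an entry for each row: "claw": the finger opening in cm, from 0 to 9.18; "delta_pos": the shift along the tool's x, y, z in cm, a list of three; "angular": the turn, a rotation vector about the tool's x, y, z in rad, a list of three. In form: {"claw": [claw, ...], "delta_pos": [[dx, dy, dz], ...], "angular": [[ax, ay, az], ...]}. A call has 1 to 20 rows; each row shifts and turns the commanded pose from where the row before left it, along the tool's axes as they then stand; what a row does not reach is not made up. A row lasts 1/10 s, in which the tool goes at most 50 mm and 8.59 degrees, less where a joint would pass 70% of its speed; a pose out of reach is approached as far as the arm can. A call with a gripper value outside its range is refused whole. The fingers move at their own pace and stop on an object; "force" is the grip in N (left out, the last holds). Time passes only in rows, so rows that do not move let the fingers close. It gives the time, the measured TCP pose, the force, the opening and the grip force at its end, in the units of the state.
- arm.observe(): the state, without advancing time (a new reading comes with each control period).
- arm.get_image(name): name is "scene" or "top" or "wrist"; returns a dict with "frame" (480x640x3 uint8, red, green, blue), "mtx" (3x3 intrinsics, pixels), "T" (4x4, takes a point from camera to world coordinates). Camera axes: x right, y down, z forward; pixel columns grow to the right and rows downward; lengths in m; the calibration is good to about 2 mm. A picture is of the moment at which its call begins. There is no depth.
- arm.sign_off(): hands the job in; it is judged then, once.
Trained networks look in a picture, given as the dict that the camera call returned (one of the last four; its "shot" number tells which), for a name from the list of things; names that differ only in an ending like _2 or _b are one class to them, and where a whole thing is asked for, a point or a joint stands for the part that bears it (a point fixed in the world has none). Each returns a list of dicts, best first, with "conf" (0 to 1); they miss things now and then, are a little off and sometimes report something else, mostly with a low value. They report only what shows in the picture. A call takes as long as a camera call. They do not tell look-alikes from the thing itself.
- arm.look_for(label, picture): "centre" ([column, row] as shares, 0 to 1, of the picture: columns of its width, rows of its height, amid what is visible of it).
- arm.trace(label, picture): "region" (480x640 bool, what is visible of it) and "centre" ([column, row] as shares, 0 to 1, of the picture: columns of its width, rows of its height, amid what is visible of it).
- arm.place_of(label, picture): "centre" ([column, row] as shares, 0 to 1, of the picture: columns of its width, rows of its height: a listed point, or the origin of a listed thing).
The state is a dict: "clock": time; "joints": joint angles; "dq": joint speeds; "joint_efforts": joint torques, N m; "position": TCP position; "ee_rot": TCP orientation; "force": force on the tool from outside, world axes, zero at the start; "ft_torque": the same for the moment, N m; "width": opening from 0.0 (shut) to 1.0 (fully open); "gripper_force": force on a finger pad.
Only numpy, scipy, OpenCV 4.12 (cv2) and the standard library are available. Lean on these libraries where they do the work, as an engineer would, in place of code of your own. Each camera call takes 0.05 s, during which the arm holds its last target. There are 200 camera calls.

## Working session

There is one attempt and no reset: what is moved stays moved. The work goes in short steps, Python scripts to look and compute and a tool call to move; the robot and the scene stay as the last step left them, time stands still between calls to the robot, and variables do not carry over. Pictures are saved under pics/ and viewed, at most 14 in all, crops included, and the job is handed in when it is done.

Besides the shell and the picture viewer there is one more tool, called after "Call:" by a JSON object that holds its "api" and its "payload". carry_out: Moves the arm, as the interface text tells. Its arguments: {"type":"object","properties":{"claw":{"type":"array","items":{"type":"number"}},"delta_pos":{"type":"array","items":{"type":"array","items":{"type":"number"}}},"angular":{"type":"array","items":{"type":"array","items":{"type":"number"}}},"force":{"type":"number"}},"required":["claw","delta_pos","angular"]}

```bash
ls; mkdir -p pics; cat > h.py <<'E'
import numpy as np, cv2
from cell import arm
def ray(im,c):
    K=np.array(im["mtx"]);T=np.array(im["T"])
    d=T[:3,:3]@np.linalg.solve(K,[c[0]*640,c[1]*480,1.]);return T[:3,3],d/np.linalg.norm(d)
def atz(im,c,z):
    o,d=ray(im,c);return o+d*(z-o[2])/d[2]
def tri(rs):
    A=sum(np.eye(3)-np.outer(d,d) for o,d in rs);b=sum((np.eye(3)-np.outer(d,d))@o for o,d in rs)
    p=np.linalg.solve(A,b);return p,[float(np.linalg.norm(np.cross(p-o,d))) for o,d in rs]
def proj(im,p):
    K=np.array(im["mtx"]);T=np.array(im["T"]);q=K@(T[:3,:3].T@(np.array(p)-T[:3,3]));return q[:2]/q[2]
def save(im,n,crop=None,s=1):
    f=im["frame"][:,:,::-1]
    if crop: f=f[crop[1]:crop[3],crop[0]:crop[2]]
    cv2.imwrite("pics/"+n,cv2.resize(f,None,fx=s,fy=s,interpolation=cv2.INTER_CUBIC))
E
python3 - <<'E'
from h import *
np.set_printoptions(precision=4,suppress=True)
s=arm.observe();print({k:np.round(v,3) for k,v in s.items()})
ims={n:arm.get_image(n) for n in("scene","top","wrist")}
for n,im in ims.items():
    save(im,n+"0.png");print(n,np.array(im["T"]),np.array(im["mtx"])[0])
for l in "flask_base cast tall_sleeve low_sleeve lid feed_ring bowl bottle".split():
    for n,im in ims.items():
        if n=="wrist":continue
        for r in arm.place_of(l,im)[:3]:
            c=r["centre"];print(l,n,round(r["conf"],2),np.round([c[0]*640,c[1]*480]),atz(im,c,.008 if 0 else 0))
E
```

```text
pics
{'clock': np.float64(0.0), 'joints': array([-1.376,  0.435,  0.025,  1.574, -0.012,  1.134, -0.075]), 'dq': array([-0.002, -0.003, -0.001, -0.   , -0.002,  0.001, -0.001]), 'joint_efforts': array([ -0.   , -66.787,   0.985, -31.445,  -0.061,   0.043,   0.   ]), 'position': array([0.183, 0.597, 0.226]), 'ee_rot': array([-0.466, -3.107,  0.002]), 'force': array([-0.252, -1.033, -0.071]), 'ft_torque': array([-0.028,  0.025,  0.007]), 'gripper_force': np.float64(0.0), 'width': np.float64(0.998)}
scene [[ 0.8993 -0.3367  0.2792  0.2499]
 [-0.4372 -0.7089  0.5535 -0.4749]
 [ 0.0115 -0.6198 -0.7847  0.8571]
 [ 0.      0.      0.      1.    ]] [614.5034   0.     325.3282]
top [[-0.0266 -0.9903  0.1361  0.3683]
 [-0.9996  0.0255 -0.0096  0.1308]
 [ 0.0061 -0.1363 -0.9906  1.1299]
 [ 0.      0.      0.      1.    ]] [492.0359   0.     319.3782]
wrist [[ 0.2932  0.9272  0.2332  0.1201]
 [ 0.956  -0.2841 -0.0727  0.617 ]
 [-0.0012  0.2442 -0.9697  0.3846]
 [ 0.      0.      0.      1.    ]] [377.8702   0.     317.8114]
flask_base scene 0.92 [385. 254.] [0.6218 0.0333 0.    ]
flask_base top 
[... 247 characters left out ...]
all_sleeve scene 0.97 [253. 209.] [0.4552 0.2242 0.    ]
tall_sleeve top 0.88 [272. 271.] [0.4539 0.2303 0.    ]
low_sleeve scene 0.8 [347. 371.] [ 0.4641 -0.1315  0.    ]
low_sleeve top 0.96 [431. 264.] [ 0.4598 -0.1363  0.    ]
lid scene 0.68 [294. 291.] [0.4498 0.032  0.    ]
lid top 0.9 [357. 269.] [0.4519 0.0354 0.    ]
feed_ring scene 0.65 [355. 185.] [0.6498 0.1972 0.    ]
feed_ring scene 0.21 [346. 371.] [ 0.4633 -0.1306  0.    ]
feed_ring top 0.73 [282. 188.] [0.6474 0.2037 0.    ]
bowl scene 0.69 [193. 169.] [ 0.3887  0.3655 -0.    ]
bowl top 0.7 [206. 302.] [0.3859 0.3809 0.    ]
bottle scene 0.7 [324. 134.] [0.6592 0.3483 0.    ]
bottle top 0.95 [217. 185.] [0.6583 0.357  0.    ]
```

View pics/scene0.png

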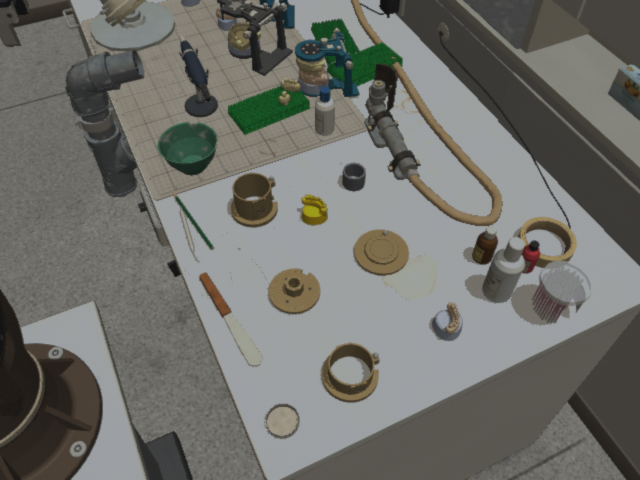

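View pics/top0.png

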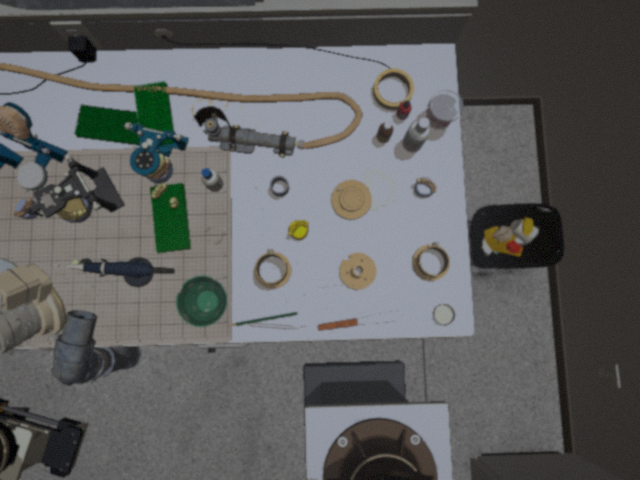

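The scene view shows the following:
- The real cast (blue-grey block, pink gum) is at about (447,322). Its yellow look-alike is at (314,212).
- The tall sleeve is at (254,198) and the low sleeve at (350,372).
- The lid with its neck is at (294,290) and the base at (382,252).
- The grey ring is at (354,177). Other rings that could be mistaken for it are the tan one at (547,241) and the small disc at (282,420).

The yaws need closer views, so I'll move the wrist camera over the work.

Call:
{"api": "carry_out", "payload": {"claw": [9,9,9,9,9,9,9,9,9,9,9,9,9,9,9,9,9,9], "delta_pos": [[0,0,-4],[0,0,-4],[0,0,-4],[-2.25,-3.9,0],[-2.25,-3.9,0],[-2.25,-3.9,0],[-2.25,-3.9,0],[-2.25,-3.9,0],[-2.25,-3.9,0],[-2.25,-3.9,0],[-2.25,-3.9,0],[-2.25,-3.9,0],[-2.25,-3.9,0],[-2.25,-3.9,0],[-2.25,-3.9,0],[-2.25,-3.9,0],[-2.25,-3.9,0],[0,0,0]], "angular": [[0,0,-0.1],[0,0,-0.1],[0,0,-0.098],[0,0,0],[0,0,0],[0,0,0],[0,0,0],[0,0,0],[0,0,0],[0,0,0],[0,0,0],[0,0,0],[0,0,0],[0,0,0],[0,0,0],[0,0,0],[0,0,0],[0,0,0]]}}

```text
clock: 2.75
position: [0.5005, 0.045, 0.3471]
ee_rot: [0.014, 3.14, -0.004]
force: [0.5, 0.1, 0.4]
width: 0.983
gripper_force: 0.0
```

```bash
cat > m.py <<'E'
from h import *
import pickle,sys
np.set_printoptions(precision=4,suppress=True)
s=arm.observe();print(s["clock"],s["position"],s["ee_rot"],s["joints"])
im=arm.get_image("wrist");save(im,sys.argv[1]+".png")
R={}
for l in "flask_base cast tall_sleeve low_sleeve lid feed_ring".split():
    R[l]=[(r["conf"],r["centre"]) for r in arm.place_of(l,im)[:3]]
    for q,c in R[l]:print(l,round(q,2),np.round([c[0]*640,c[1]*480]),atz(im,c,0))
pickle.dump((im,R),open(sys.argv[1]+".pkl","wb"))
E
python3 m.py w1
```

```text
2.75 [0.5005 0.045  0.3471] [ 0.0139  3.1398 -0.004 ] [-0.5536  0.1431  0.4169  1.6943 -0.0569  1.3153  1.4358]
flask_base 0.93 [315. 277.] [0.6153 0.0402 0.    ]
cast 0.71 [406. 227.] [0.5451 0.1649 0.    ]
tall_sleeve 0.73 [456. 158.] [0.4526 0.2261 0.    ]
low_sleeve 0.69 [177. 168.] [ 0.4624 -0.1396  0.    ]
lid 0.93 [305. 156.] [0.449  0.0292 0.    ]
feed_ring 0.63 [178. 166.] [ 0.46  -0.138  0.   ]
```

View pics/w1.png

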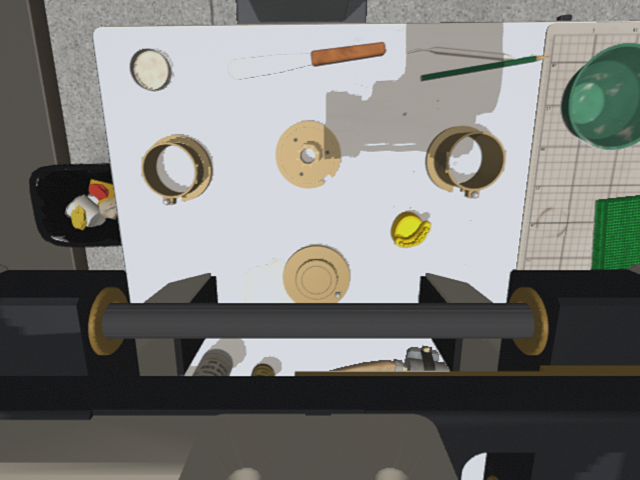

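The wrist view shows the base pin at about (338,295), the lid notch at (328,180), the tall sleeve's lug at (474,192) and the low sleeve's lug at (170,201). The cast is still hidden, so I'll take a second view further on.

Call:
{"api": "carry_out", "payload": {"claw": [9,9,9,9,9], "delta_pos": [[-3,-2.5,0],[-3,-2.5,0],[-3,-2.5,0],[-3,-2.5,0],[0,0,0]], "angular": [[0,0,0],[0,0,0],[0,0,0],[0,0,0],[0,0,0]]}}

```text
clock: 3.6
position: [0.6206, -0.0516, 0.3456]
ee_rot: [-0.005, -3.141, 0.005]
force: [0.5, -0.9, -0.7]
width: 0.978
gripper_force: 0.0
```

```bash
python3 m.py w2
```

```text
3.6 [ 0.6206 -0.0516  0.3456] [-0.0046 -3.1411  0.0046] [-0.3318  0.3802  0.4894  1.415  -0.1753  1.3903  1.7272]
flask_base 0.59 [388. 192.] [0.6147 0.0416 0.    ]
cast 0.87 [486. 137.] [0.5441 0.164  0.    ]
cast 0.65 [259. 209.] [ 0.637  -0.1307  0.    ]
tall_sleeve 0.74 [547.  59.] [0.4526 0.2299 0.    ]
tall_sleeve 0.42 [511. 216.] [0.6479 0.2092 0.    ]
lid 0.72 [384.  52.] [0.4435 0.0293 0.    ]
lid 0.6 [388. 191.] [0.6134 0.041  0.    ]
feed_ring 0.61 [511. 216.] [0.6481 0.21   0.    ]
```

View pics/w2.png

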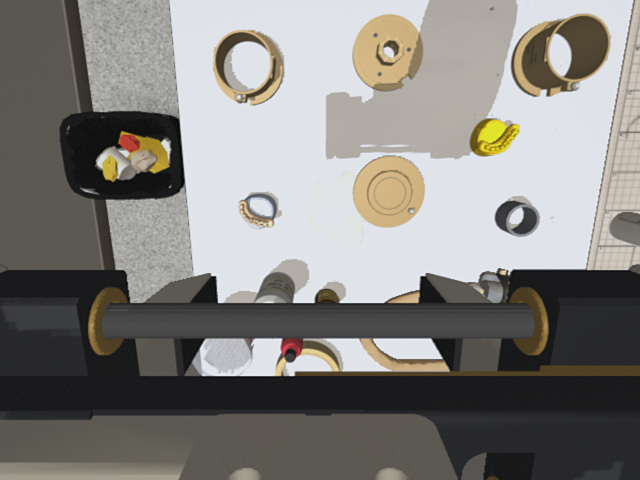

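The second view shows the cast at (259,209), the base at (388,191) with its pin at (411,211), the lid at (388,52) and the ring at (517,218). I'll check the choice of cast in a close crop.

```bash
cat > crop.py <<'E'
import cv2,numpy as np
a=cv2.imread("pics/w2.png");b=cv2.imread("pics/w1.png")
t=[a[170:250,220:300],a[150:230,350:430],a[15:95,350:430],b[120:200,425:505],a[195:255,485:545],b[250:310,280:360]]
t=[cv2.resize(x,(260,260),interpolation=cv2.INTER_CUBIC) for x in t[:5]]+[cv2.resize(b[120:200,270:350],(260,260),interpolation=cv2.INTER_CUBIC)]
cv2.imwrite("pics/crop.png",np.vstack([np.hstack(t[:3]),np.hstack(t[3:])]))
E
python3 crop.py
```

```text
(no output)
```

View pics/crop.png

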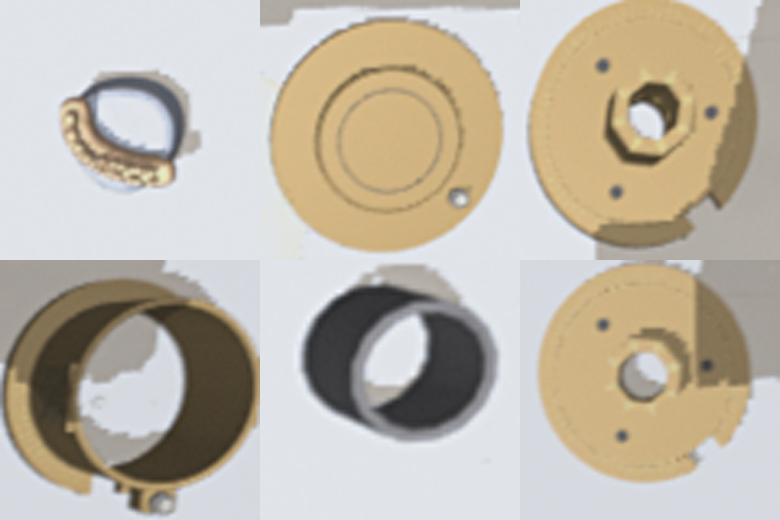

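The crops show:
- The cast block is blue-grey with its teeth row running about 50° from +x. It is the right one.
- The base pin is down-right of centre, a yaw of about 48°.
- The lid notch and the tall sleeve's lug are clearly visible.

Next I'll triangulate and fit outlines.

```bash
cat > fit.py <<'E'
from h import *
from scipy.optimize import minimize
# stacks of (radius, z) circles; each consecutive pair -> convex hull
MOD={"flask_base":[[(.047,0),(.047,.008)]],
"tall_sleeve":[[(.042,0),(.042,.009)],[(.034,.009),(.034,.062)]],
"lid":[[(.042,.004),(.042,.010)],[(.0147,.01),(.0147,.03)]],
"feed_ring":[[(.0215,0),(.0215,.034)]],
"cast":[[(.023,0),(.023,.024)]]}
th=np.linspace(0,2*np.pi,60)
def sil(im,l,x,y,z0):
    m=np.zeros((480,640),np.uint8)
    for st in MOD[l]:
        p=np.array([proj(im,(x+r*np.cos(t),y+r*np.sin(t),z+z0)) for r,z in st for t in th],np.float32)
        cv2.fillConvexPoly(m,np.round(cv2.convexHull(p)*16).astype(np.int32),1,cv2.LINE_AA,4)
    return m
def fit(im,l,x0,y0,z0=0,near=.05):
    c0=proj(im,(x0,y0,z0+.01))
    rs=sorted(arm.trace(l,im),key=lambda r:np.hypot(r["centre"][0]*640-c0[0],r["centre"][1]*480-c0[1]))
    if not rs:return None
    reg=np.array(rs[0]["region"]).astype(np.uint8)
    cs,_=cv2.findContours(reg,cv2.RETR_EXTERNAL,cv2.CHAIN_APPROX_NONE);full=np.zeros_like(reg);cv2.drawContours(full,cs,-1,1,-1)
    def f(p):
        s=sil(im,l,p[0]/1e3,p[1]/1e3,z0);return float((s!=full).sum())/max(1,full.sum())
    best=min((minimize(f,[x0*1e3+a,y0*1e3+b],method="Nelder-Mead",options=dict(initial_simplex=[[x0*1e3+a,y0*1e3+b],[x0*1e3+a+6,y0*1e3+b],[x0*1e3+a,y0*1e3+b+6]])) for a,b in((0,0),(3,-3))),key=lambda r:r.fun)
    return best.x/1e3,best.fun,rs[0]["conf"]
E
python3 - <<'E'
from fit import *
import pickle
np.set_printoptions(precision=4,suppress=True)
i1,R1=pickle.load(open("w1.pkl","rb"));i2,R2=pickle.load(open("w2.pkl","rb"))
for l in("flask_base","tall_sleeve","lid"):
    print(l,tri([ray(i1,R1[l][0][1]),ray(i2,R2[l][0][1])]))
a=arm.get_image("wrist");b=arm.get_image("top");c=arm.get_image("scene")
P={"flask_base":(.615,.040),"cast":(.640,-.130),"tall_sleeve":(.453,.227),"lid":(.448,.030),"feed_ring":(.648,.207)}
for l,p in P.items():
    for n,im in(("w",a),("t",b),("s",c)):
        try:print(l,n,fit(im,l,*p))
        except Exception as e:print(l,n,e)
def px(im,u,v,z):return atz(im,(u/640,v/480),z)[:2]
for n,im,u,v in(("w1",i1,338,294.5),("w2",i2,411.3,210.8)):
    p=px(im,u,v,.014);print("pin",n,p)
def p2(x,y):return 425+x*80/260,120+y*80/260
print("lug pin w1",px(i1,*p2(162,240),.067))
print("lid notch w1",px(i1,270+185*80/260,120+195*80/260,.010)," w2",px(i2,350+182*80/260,15+208*80/260,.010))
for z in(0,.04):print("cast teeth ends",px(i2,220+75*80/260,170+105*80/260,z),px(i2,220+165*80/260,170+175*80/260,z))
E
```

```text
flask_base (array([0.6139, 0.0405, 0.0045]), [0.0002978079553275269, 0.00029780795532758833])
tall_sleeve (array([0.4532, 0.2248, 0.007 ]), [0.0013820865166176135, 0.001382086516617563])
lid (array([0.4476, 0.0284, 0.0138]), [0.0016383117855155557, 0.0016383117855155245])
flask_base w (array([0.6148, 0.0405]), np.float64(0.016555473190017298), 0.65)
flask_base t (array([0.6156, 0.0427]), np.float64(0.04083266613290633), 0.58)
flask_base s (array([0.6172, 0.0388]), np.float64(0.04415454089312594), 0.85)
cast w (array([ 0.6378, -0.1318]), np.float64(0.14912280701754385), 0.65)
cast t (array([ 0.6389, -0.1276]), np.float64(0.0948509485094851), 0.66)
cast s (array([ 0.6407, -0.1312]), np.float64(0.18086500655307994), 0.88)
tall_sleeve w (array([0.4556, 0.2261]), np.float64(0.05307783618789215), 0.67)
tall_sleeve t (array([0.4565, 0.2297]), np.float64(0.039888682745825604), 0.86)
tall_sleeve s (array([0.4578, 0.2243]), np.float64(0.05862068965517241), 0.93)
lid w (array([0.4481, 0.0315]), np.float64(0.04404208465867385), 0.62)
lid t (array([0.4494, 0.0336]), np.float64(0.035878564857405704), 0.75)
lid s (array([0.4507, 0.03  ]), np.float64(0.03747323340471092), 0.58)
feed_ring w (array([0.6483, 0.2049]), np.float64(0.09228187919463088), 0.84)
feed_ring t (array([0.6468, 0.2101]), np.float64(0.06369426751592357), 0.61)
feed_ring s (array([0.6484, 0.2037]), np.float64(0.13559322033898305), 0.66)
pin w1 [0.6369 0.0719]
pin w2 [0.6381 0.0707]
lug pin w1 [0.4912 0.2273]
lid notch w1 [0.479 0.057]  w2 [0.4765 0.0559]
cast teeth ends [ 0.6284 -0.1522] [ 0.658 -0.116]
cast teeth ends [ 0.6225 -0.1441] [ 0.6498 -0.1108]
```

The wrist fits agree with each other and with the given sizes: heights are near 0 and the pins sit about 38 mm out. Yaws are base 53.6°, sleeve about 2°, lid about 40° and cast about 51°. I'll turn to the cast's yaw and look close up.

Call:
{"api": "carry_out", "payload": {"claw": [7,7,7,7,7,7,7,7,7,7,7,7,7,7,7,7,7,7,7,7], "delta_pos": [[0,0,0],[0,0,0],[0,0,0],[0,0,0],[0,0,0],[0,0,0],[0,0,0],[0,0,0],[0,0,0],[0,0,0],[0,0,0],[0,0,0],[0,0,0],[0,0,0],[0,0,0],[-2.5,1.55,3.6],[-2.5,1.55,3.6],[-2.5,1.55,3.6],[-2.5,1.55,3.6],[0,0,0]], "angular": [[0,0,0.149],[0,0,0.149],[0,0,0.149],[0,0,0.149],[0,0,0.149],[0,0,0.149],[0,0,0.149],[0,0,0.149],[0,0,0.149],[0,0,0.149],[0,0,0.149],[0,0,0.149],[0,0,0.149],[0,0,0.149],[0,0,0.148],[0,0,0],[0,0,0],[0,0,0],[0,0,0],[0,0,0]]}}

```text
clock: 6.85
position: [0.602, -0.1691, 0.1986]
ee_rot: [-2.826, -1.368, 0.01]
force: [0.2, -0.4, 0.2]
width: 0.763
gripper_force: 0.0
```

```bash
cat >> h.py <<'E'
from scipy.spatial.transform import Rotation as Ro
def st():
    s=arm.observe();R=Ro.from_rotvec(s["ee_rot"]).as_matrix();p=np.array(s["position"])
    print("t",s["clock"],"p",p.round(4),"yaw",np.degrees(np.arctan2(R[1,0],R[0,0])).round(2),"tilt",np.degrees(R[:2,2]).round(2),"F",np.round(s["force"],1),"w",round(float(s["width"])*91.8,1),"g",s["gripper_force"],"j7",round(float(s["joints"][6]),2))
    return p,R
def todo(p,R,tgt,yaw=None):
    # delta in tool axes AFTER turning by angular z
    y0=np.arctan2(R[1,0],R[0,0]);y1=y0 if yaw is None else np.radians(yaw)
    a=(y1-y0+np.pi)%(2*np.pi)-np.pi
    Rn=np.array([[np.cos(y1),np.sin(y1),0],[np.sin(y1),-np.cos(y1),0],[0,0,-1]])
    print("turn z",round(-a,3),"delta cm (after turn)",(Rn.T@(np.array(tgt)-p)*100).round(2))
E
python3 - <<'E'
from fit import *
import pickle
p,R=st()
im=arm.get_image("wrist");save(im,"w3.png",(120,0,520,300),2)
print(fit(im,"cast",.638,-.131),[ (r["conf"],atz(im,r["centre"],0)) for r in arm.place_of("cast",im)])
pickle.dump(im,open("w3.pkl","wb"))
E
```

```text
t 6.85 p [ 0.602  -0.1691  0.1986] yaw 51.66 tilt [-0.38 -0.04] F [ 0.2 -0.4  0.2] w 70.0 g 0.0 j7 -0.0
(array([ 0.63831177, -0.13038745]), np.float64(0.10614035087719298), 0.93) [(0.66, array([ 0.63805132, -0.12974055,  0.        ]))]
```

View pics/w3.png

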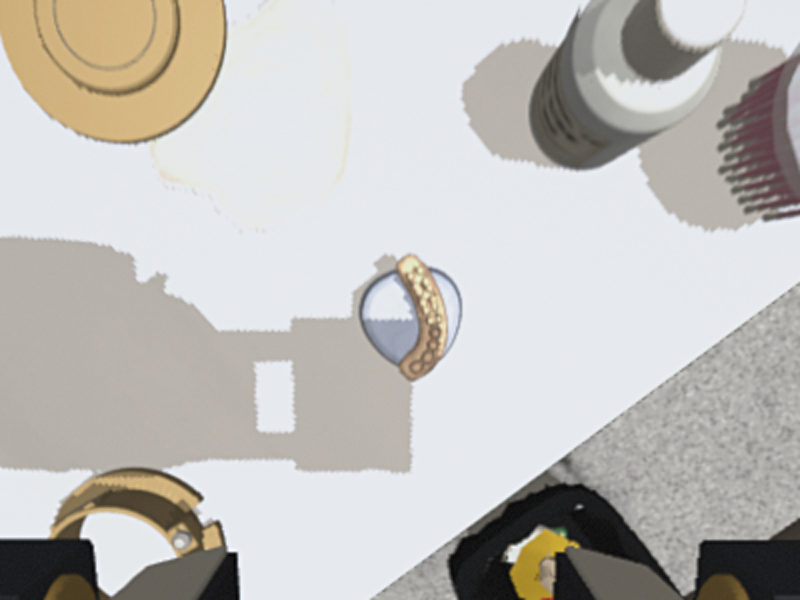

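The close view shows the cast block centred at crop (411,315), with its teeth row along the tool's x. It agrees with the fit, (0.638, -0.130). Now the reach.

```bash
python3 - <<'E'
from h import *
p,R=st();todo(p,R,(.6383,-.1302,.005),52)
E
```

```text
t 7.0 p [ 0.6063 -0.1651  0.2032] yaw 52.01 tilt [0.03 0.01] F [0.5 0.6 0.1] w 70.0 g 0.0 j7 -0.01
turn z 0.0 delta cm (after turn) [ 4.72  0.37 19.82]
```

Call:
{"api": "carry_out", "payload": {"claw": [7,7,7,7,7,7,7,7,7], "delta_pos": [[2.4,0.2,1],[2.3,0.2,2],[0,0,3.5],[0,0,3.5],[0,0,3.5],[0,0,2],[0,0,1.5],[0,0,0],[0,0,0]], "angular": [[0,0,0],[0,0,0],[0,0,0],[0,0,0],[0,0,0],[0,0,0],[0,0,0],[0,0,0],[0,0,0]]}}

```text
clock: 7.9
position: [0.639, -0.1303, 0.0337]
ee_rot: [2.822, 1.379, 0.002]
force: [-0.2, -0.5, 0.5]
width: 0.76
gripper_force: 0.0
```

```bash
python3 - <<'E'
from h import *
p,R=st();todo(p,R,(.6383,-.1302,.005),52)
E
```

```text
t 7.9 p [ 0.639  -0.1303  0.0337] yaw 52.07 tilt [ 0.08 -0.  ] F [-0.2 -0.5  0.5] w 69.8 g 0.0 j7 0.06
turn z 0.001 delta cm (after turn) [-0.04 -0.06  2.87]
```

Call:
{"api": "carry_out", "payload": {"claw": [7,7,7,7,4,4,4,4,4,4], "delta_pos": [[0,0,1],[0,0,1],[0,0,0.85],[0,0,0],[0,0,0],[0,0,0],[0,0,0],[0,0,0],[0,0,0],[0,0,0]], "angular": [[0,0,0],[0,0,0],[0,0,0],[0,0,0],[0,0,0],[0,0,0],[0,0,0],[0,0,0],[0,0,0],[0,0,0]], "force": 15}}

```text
clock: 8.9
position: [0.6381, -0.1309, 0.0045]
ee_rot: [2.823, 1.377, 0.001]
force: [0.5, -0.5, 1.1]
width: 0.481
gripper_force: 15.0
```

```bash
python3 - <<'E'
from h import *
p,R=st();todo(p,R,(.6148,.0405,.06),53.6)
E
```

```text
t 8.9 p [ 0.6381 -0.1309  0.0045] yaw 52.01 tilt [ 0.03 -0.  ] F [ 0.5 -0.5  1.1] w 44.2 g 14.972808884231199 j7 0.08
turn z -0.028 delta cm (after turn) [ 12.41 -12.05  -5.55]
```

Call:
{"api": "carry_out", "payload": {"claw": [4,4,4,4,4,4,4,4,4,4], "delta_pos": [[0,0,-2],[0,0,-4],[0,0,-4],[1.5,-2.4,-2],[1.5,-2.4,-2],[1.5,-2.4,-2],[1.5,-2.4,-2],[1.4,-2.4,-1.5],[0,0,0],[0,0,0]], "angular": [[0,0,-0.028],[0,0,0],[0,0,0],[0,0,0],[0,0,0],[0,0,0],[0,0,0],[0,0,0],[0,0,0],[0,0,0]]}}

```text
clock: 9.9
position: [0.5852, 0.0003, 0.2004]
ee_rot: [2.802, 1.42, 0.002]
force: [-0.1, -0.5, -0.9]
width: 0.476
gripper_force: 14.8
```

```bash
cat > base.py <<'E'
from fit import *
import sys
p,R=st();im=arm.get_image("wrist")
r=fit(im,"flask_base",.615,.0405);print(r)
b=r[0]
# pin: brightest low-saturation blob on plate annulus
f=im["frame"].astype(int)
uv=[];V=[]
best=None
for t in np.radians(np.arange(20,90,.5)):
    for rr in np.arange(.034,.043,.0005):
        q=proj(im,(b[0]+rr*np.cos(t),b[1]+rr*np.sin(t),.014));u,v=np.round(q).astype(int)
        if 0<=u<640 and 0<=v<480:
            c=f[v,u];V.append((c[2]-c[0],t,rr))
V=sorted(V,reverse=True);k=[v for v in V if v[0]>V[0][0]-25]
print("pin yaw",np.degrees(np.mean([v[1] for v in k])),"r",np.mean([v[2] for v in k]),len(k),V[0][0],V[len(V)//2][0])
save(im,sys.argv[1],(120,0,520,300),2)
E
python3 base.py w4.png
```

```text
t 9.9 p [5.852e-01 3.000e-04 2.004e-01] yaw 53.73 tilt [0.07 0.03] F [-0.1 -0.5 -0.9] w 43.7 g 14.827432871097699 j7 -0.24
(array([0.61452198, 0.04060675]), np.float64(0.01408781404085466), 0.63)
pin yaw 50.446 r 0.03764000000000001 250 5 -76
```

View pics/w4.png

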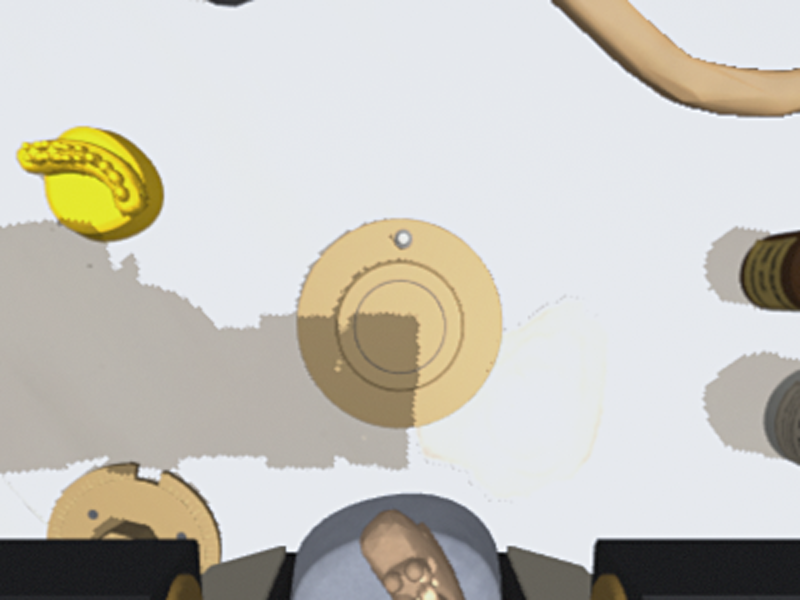

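The view shows the cast held between the fingers, the base at crop (400,323) and its pin at (402,238), nearly along the tool's x. Next I lower the cast.

```bash
python3 - <<'E'
from h import *
p,R=st();todo(p,R,(.6145,.0406,.0195))
im=arm.get_image("wrist")
q=atz(im,(321/640,119/480),.014)[:2];d=q-[.6145,.0406];print(np.hypot(*d),np.degrees(np.arctan2(d[1],d[0])))
E
```

```text
t 10.0 p [ 0.585  -0.0013  0.1995] yaw 53.56 tilt [ 0.01 -0.02] F [-0.2 -0.  -0.7] w 44.0 g 14.827607546249055 j7 -0.24
turn z -0.0 delta cm (after turn) [ 5.12 -0.12 18.  ]
0.036207733846020995 49.07903154599245
```

Call:
{"api": "carry_out", "payload": {"claw": [4,4,4,4,4,4,4,4,4], "delta_pos": [[2.5,-0.1,3],[2.6,0,3],[0,0,4],[0,0,3],[0,0,2],[0,0,1],[0,0,0.5],[0,0,0],[0,0,0]], "angular": [[0,0,0],[0,0,0],[0,0,0],[0,0,0],[0,0,0],[0,0,0],[0,0,0],[0,0,0],[0,0,0]]}}

```text
clock: 10.95
position: [0.6154, 0.0412, 0.0352]
ee_rot: [2.804, 1.416, 0.002]
force: [-0.1, -0.7, -0.4]
width: 0.478
gripper_force: 14.8
```

```bash
python3 - <<'E'
from h import *
p,R=st();todo(p,R,(.6145,.0406,.0190))
E
```

```text
t 10.95 p [0.6154 0.0412 0.0352] yaw 53.59 tilt [0.08 0.  ] F [-0.1 -0.7 -0.4] w 43.9 g 14.828329954543733 j7 -0.16
turn z -0.0 delta cm (after turn) [-0.1  -0.04  1.62]
```

Call:
{"api": "carry_out", "payload": {"claw": [4,4,4,4,4,4], "delta_pos": [[-0.1,0,0.6],[0,0,0.5],[0,0,0.3],[0,0,0.2],[0,0,0],[0,0,0]], "angular": [[0,0,0],[0,0,0],[0,0,0],[0,0,0],[0,0,0],[0,0,0]]}}

```text
clock: 11.55
position: [0.6139, 0.0409, 0.0184]
ee_rot: [-2.803, -1.417, 0.0]
force: [-1.6, -0.0, 4.6]
width: 0.483
gripper_force: 15.1
```

```bash
python3 - <<'E'
from h import *
for i in range(1):p,R=st()
E
```

```text
t 11.55 p [0.6139 0.0409 0.0184] yaw 53.62 tilt [-0.02  0.03] F [-1.6 -0.   4.6] w 44.3 g 15.149940685132606 j7 -0.14
```

Call:
{"api": "carry_out", "payload": {"claw": [5.5,7,7,7,7,7,7,7,7,7,7], "delta_pos": [[0,0,0],[0,0,0],[0,0,0],[0,0,0],[0,0,-1],[0,0,-3],[0,0,-4],[-2.5,0,-3],[-2.5,0,-2],[0,0,0],[0,0,0]], "angular": [[0,0,0],[0,0,0],[0,0,0],[0,0,0],[0,0,0],[0,0,0],[0,0,0],[0,0,0],[0,0,0],[0,0,0],[0,0,0]]}}

```text
clock: 12.65
position: [0.5846, 0.0003, 0.1492]
ee_rot: [-2.805, -1.415, -0.003]
force: [-0.7, 0.6, -0.1]
width: 0.766
gripper_force: 0.0
```

```bash
cat > pin.py <<'E'
from fit import *
def grey(im,x,y,z,half=9):
    u,v=np.round(proj(im,(x,y,z))).astype(int);f=im["frame"][v-half:v+half+1,u-half:u+half+1].astype(float)
    w=np.clip(f[:,:,2]-f[:,:,0]+35,0,None)  # blue minus red: bronze strongly negative
    w*= w>0
    g=np.mgrid[v-half:v+half+1,u-half:u+half+1]
    return (g[1]*w).sum()/w.sum()+.0,(g[0]*w).sum()/w.sum()+.0,int((w>0).sum())
E
python3 - <<'E'
from pin import *
p,R=st();im=arm.get_image("wrist");save(im,"w5.png",(120,0,520,300),2)
r=fit(im,"flask_base",.6145,.0406);print(r);print(fit(im,"cast",.6145,.0406,.014))
b=r[0] if r else np.array([.6145,.0406])
q=b+.038*np.array([np.cos(np.radians(52)),np.sin(np.radians(52))])
u,v,n=grey(im,*q,.013);a=atz(im,((u+.5)/640,(v+.5)/480),.0125)[:2]-b
print(u,v,n,np.hypot(*a),np.degrees(np.arctan2(a[1],a[0])))
E
```

```text
t 12.65 p [5.846e-01 3.000e-04 1.492e-01] yaw 53.55 tilt [0.09 0.06] F [-0.7  0.6 -0.1] w 70.3 g 0.0 j7 -0.19
(array([0.61487226, 0.04039434]), np.float64(0.015188125647221263), 0.73)
(array([0.61353164, 0.04158907]), np.float64(0.14973757332510035), 0.9)
321.6703506097561 113.55716463414635 91 0.03781407346701363 51.0811628816237
```

View pics/w5.png

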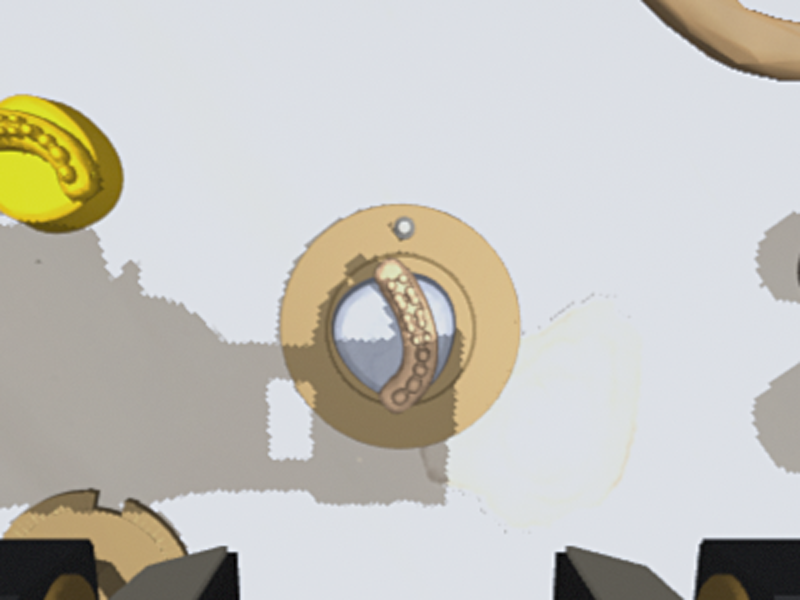

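The view shows the cast standing upright, but about 2 mm off the plinth's centre towards the tool's -y: block centre is at crop (394,333) and plinth centre at (401,329). I'll regrip it and correct by 2 mm.

Call:
{"api": "carry_out", "payload": {"claw": [7,7,7,7,7,7,4,4,4,4,4,4,4,4,4,6,7], "delta_pos": [[2.5,0,2],[2.5,0,3],[0,0,4],[0,0,3],[0,0,1],[0,0,0],[0,0,0],[0,0,0],[0,0,0],[0,0,0],[0,0,-0.2],[0,0.1,0],[0,0.1,0],[0,0,0.2],[0,0,0],[0,0,0],[0,0,0]], "angular": [[0,0,0],[0,0,0],[0,0,0],[0,0,0],[0,0,0],[0,0,0],[0,0,0],[0,0,0],[0,0,0],[0,0,0],[0,0,0],[0,0,0],[0,0,0],[0,0,0],[0,0,0],[0,0,0],[0,0,0]]}}

```text
clock: 14.5
position: [0.6157, 0.0395, 0.0182]
ee_rot: [2.804, 1.417, 0.0]
force: [-0.1, -1.0, -0.3]
width: 0.606
gripper_force: 0.0
```

Call:
{"api": "carry_out", "payload": {"claw": [7,7,7,7,7,7,7,7,7], "delta_pos": [[0,0,0],[0,0,0],[0,0,-1],[0,0,-3],[0,0,-4],[-2.5,0,-3],[-2.5,0,-2],[0,0,0],[0,0,0]], "angular": [[0,0,0],[0,0,0],[0,0,0],[0,0,0],[0,0,0],[0,0,0],[0,0,0],[0,0,0],[0,0,0]]}}

```text
clock: 15.4
position: [0.5862, -0.0008, 0.1492]
ee_rot: [-2.804, -1.415, -0.003]
force: [0.7, 1.4, -0.5]
width: 0.763
gripper_force: 0.0
```

```bash
cat > chk.py <<'E'
from pin import *
import sys
p,R=st();im=arm.get_image("wrist");save(im,sys.argv[1],(120,0,520,300),2)
r=fit(im,"flask_base",.6145,.0406);print(r);c=fit(im,"cast",.6155,.040,.014);print(c)
b=r[0];print("cast-base tool xy mm",(R.T@np.append(c[0]-b,0)*1e3).round(1))
q=b+.038*np.array([np.cos(np.radians(52)),np.sin(np.radians(52))])
u,v,n=grey(im,*q,.013);a=atz(im,((u+.5)/640,(v+.5)/480),.0125)[:2]-b
print(u,v,n,np.hypot(*a),np.degrees(np.arctan2(a[1],a[0])))
E
python3 chk.py w6.png;python3 -c "
from h import *
p,R=st();todo(p,R,(.4556,.2261,.20),2)"
```

```text
t 15.4 p [ 0.5862 -0.0008  0.1492] yaw 53.56 tilt [0.08 0.06] F [ 0.7  1.4 -0.5] w 70.1 g 0.0 j7 -0.19
(array([0.61478203, 0.04050154]), np.float64(0.013084273048119136), 0.93)
(array([0.61512802, 0.03969897]), np.float64(0.12701733413030483), 0.8)
cast-base tool xy mm [-0.4  0.8 -0. ]
319.0610773899848 113.48368740515933 94 0.03782036962565363 50.85836019014792
t 15.55 p [5.860e-01 4.000e-04 1.475e-01] yaw 53.69 tilt [-0.06  0.01] F [-0.5 -0.1 -0.1] w 70.0 g 0.0 j7 -0.19
turn z 0.902 delta cm (after turn) [-12.24 -23.01  -5.25]
```

The cast now sits within about 0.8 mm of centre. Base yaw is about 51.5°. On to the tall sleeve.

Call:
{"api": "carry_out", "payload": {"claw": [9,9,9,9,9,9,9,9,9,9,9,9,9,9,9], "delta_pos": [[0,0,-3],[0,0,-4],[0,0,0],[0,0,0],[0,0,0],[0,0,0],[-2.5,-3.3,0],[-2.5,-3.3,0],[-2.5,-3.3,0],[-2.5,-3.3,0],[-2.5,-3.3,0],[-2.5,-3.3,0],[-2.3,-3.3,0],[0,0,0],[0,0,0]], "angular": [[0,0,0.149],[0,0,0.149],[0,0,0.149],[0,0,0.149],[0,0,0.149],[0,0,0.149],[0,0,0],[0,0,0],[0,0,0],[0,0,0],[0,0,0],[0,0,0],[0,0,0],[0,0,0],[0,0,0]]}}

```text
clock: 17.05
position: [0.4027, 0.2243, 0.2179]
ee_rot: [3.14, 0.072, -0.0]
force: [1.2, -0.4, 0.2]
width: 0.979
gripper_force: 0.0
```

```bash
python3 - <<'E'
from pin import *
p,R=st();im=arm.get_image("wrist");save(im,"w7.png",(120,0,520,300),2)
r=fit(im,"tall_sleeve",.4556,.2261);print(r);b=r[0]
q=b+.038*np.array([1,.035])
u,v,n=grey(im,*q,.067);a=atz(im,((u+.5)/640,(v+.5)/480),.0665)[:2]-b
print(u,v,n,np.hypot(*a),np.degrees(np.arctan2(a[1],a[0])))
# centre col of rim top
todo(p,R,(b[0],b[1],.10))
E
```

```text
t 17.05 p [0.4027 0.2243 0.2179] yaw 2.63 tilt [-0.02 -0.04] F [ 1.2 -0.4  0.2] w 89.8 g 0.0 j7 -1.65
(array([0.45471825, 0.22645309]), np.float64(0.02418474020908098), 0.8)
318.73813732154997 106.8988443235894 200 0.0408029494016626 2.2699734668941076
turn z -0.0 delta cm (after turn) [ 5.2   0.02 11.79]
```

View pics/w7.png

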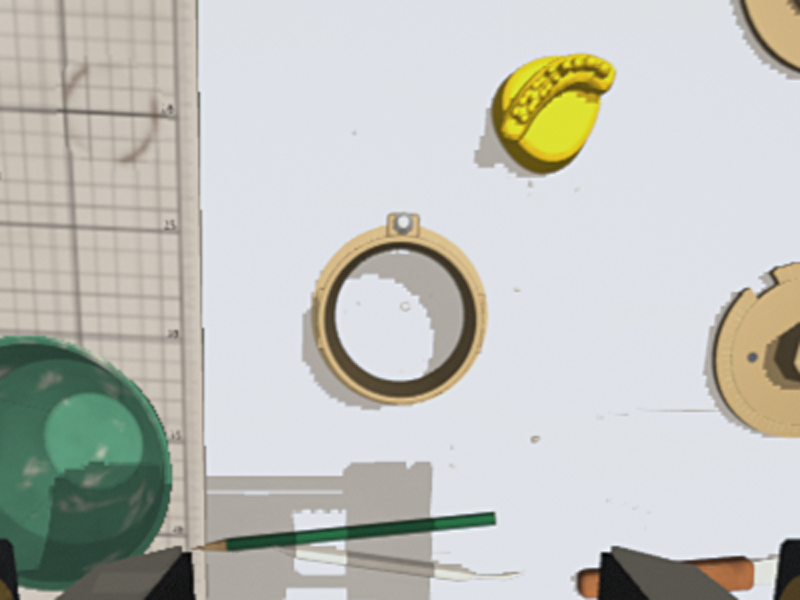

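The view shows the tall sleeve at crop (402,318) with its lug and pin at (403,222). Yaw is 2.3° and the centre is (0.4547, 0.2265). Going down to grip the pads.

Call:
{"api": "carry_out", "payload": {"claw": [9.1,9.1,9.1,9.1,9.1,9.1,9.1,9.1,9.1], "delta_pos": [[2.6,0,2],[2.6,0,2],[0,0,3],[0,0,3],[0,0,3],[0,0,2],[0,0,2],[0,0,0],[0,0,0]], "angular": [[0,0,0],[0,0,0],[0,0,0],[0,0,0],[0,0,0],[0,0,0],[0,0,0],[0,0,0],[0,0,0]]}}

```text
clock: 18.05
position: [0.4563, 0.2236, 0.0484]
ee_rot: [3.14, 0.062, 0.0]
force: [-0.3, -1.4, -0.4]
width: 0.989
gripper_force: 0.0
```

```bash
python3 - <<'E'
from h import *
p,R=st();todo(p,R,(.4547,.2265,.028),2.3)
E
```

```text
t 18.05 p [0.4563 0.2236 0.0484] yaw 2.24 tilt [ 0.   -0.06] F [-0.3 -1.4 -0.4] w 90.7 g 0.0 j7 -1.34
turn z -0.001 delta cm (after turn) [-0.15 -0.29  2.04]
```

Call:
{"api": "carry_out", "payload": {"claw": [9.1,9.1,9.1], "delta_pos": [[0,0,1],[0,0,0],[0,0,0]], "angular": [[0,0,0],[0,0,0],[0,0,0]]}}

```text
clock: 18.35
position: [0.4556, 0.2251, 0.0385]
ee_rot: [-3.141, -0.066, -0.0]
force: [-0.9, -0.3, 0.0]
width: 0.992
gripper_force: 0.0
```

```bash
python3 - <<'E'
from h import *
p,R=st();todo(p,R,(.4547,.2265,.028),2.3)
im=arm.get_image("top");p,R=st();todo(p,R,(.4547,.2265,.028),2.3)
im=arm.get_image("top");p,R=st();todo(p,R,(.4547,.2265,.028),2.3)
E
```

```text
t 18.35 p [0.4556 0.2251 0.0385] yaw 2.39 tilt [0.01 0.01] F [-0.9 -0.3  0. ] w 91.1 g 0.0 j7 -1.32
turn z 0.002 delta cm (after turn) [-0.08 -0.14  1.05]
t 18.4 p [0.4556 0.2252 0.0386] yaw 2.4 tilt [0.02 0.02] F [0.6 0.3 0.1] w 91.0 g 0.0 j7 -1.32
turn z 0.002 delta cm (after turn) [-0.09 -0.13  1.06]
t 18.45 p [0.4556 0.2252 0.0386] yaw 2.4 tilt [0.03 0.02] F [-0.7 -0.5 -0.1] w 91.3 g 0.0 j7 -1.32
turn z 0.002 delta cm (after turn) [-0.09 -0.13  1.06]
```

Call:
{"api": "carry_out", "payload": {"claw": [9.1,9.1,9.1,6,6,6,6,6,6], "delta_pos": [[-0.1,-0.15,0.5],[0,0,0.5],[0,0,0],[0,0,0],[0,0,0],[0,0,0],[0,0,0],[0,0,0],[0,0,0]], "angular": [[0,0,0],[0,0,0],[0,0,0],[0,0,0],[0,0,0],[0,0,0],[0,0,0],[0,0,0],[0,0,0]], "force": 40}}

```text
clock: 19.35
position: [0.4545, 0.2264, 0.0283]
ee_rot: [3.141, 0.065, 0.0]
force: [0.9, -1.9, 0.5]
width: 0.742
gripper_force: 39.9
```

```bash
python3 - <<'E'
from h import *
p,R=st();todo(p,R,(.6152,.0402,.16),51.5)
E
```

```text
t 19.35 p [0.4545 0.2264 0.0283] yaw 2.38 tilt [ 0.01 -0.  ] F [ 0.9 -1.9  0.5] w 68.1 g 39.857136948849075 j7 -1.31
turn z -0.857 delta cm (after turn) [ -4.57  24.16 -13.17]
```

Call:
{"api": "carry_out", "payload": {"claw": [6,6,6,6,6,6,6,6,6,6,6,6,6,6,6,6,6], "delta_pos": [[0,0,-1.2],[0,0,-3],[0,0,-3],[0,0,-3],[0,0,-3],[0,0,0],[0,0,0],[-0.65,3.45,0],[-0.65,3.45,0],[-0.65,3.45,0],[-0.65,3.45,0],[-0.65,3.45,0],[-0.65,3.45,0],[-0.65,3.45,0],[0,0,0],[0,0,0],[0,0,0]], "angular": [[0,0,0],[0,0,-0.145],[0,0,-0.145],[0,0,-0.145],[0,0,-0.145],[0,0,-0.145],[0,0,-0.132],[0,0,0],[0,0,0],[0,0,0],[0,0,0],[0,0,0],[0,0,0],[0,0,0],[0,0,0],[0,0,0],[0,0,0]]}}

```text
clock: 21.05
position: [0.6141, 0.0415, 0.1601]
ee_rot: [-2.828, -1.365, 0.002]
force: [-0.7, 1.0, -3.8]
width: 0.742
gripper_force: 39.9
```

```bash
python3 - <<'E'
from h import *
p,R=st();todo(p,R,(.6151,.0400,.060),51.5)
E
```

```text
t 21.05 p [0.6141 0.0415 0.1601] yaw 51.53 tilt [-0.08  0.03] F [-0.7  1.  -3.8] w 68.1 g 39.866345927584916 j7 -0.4
turn z 0.001 delta cm (after turn) [-0.06  0.17 10.01]
```

Call:
{"api": "carry_out", "payload": {"claw": [6,6,6,6,6], "delta_pos": [[-0.05,0.1,2.5],[0,0,2.5],[0,0,0],[0,0,0],[0,0,0]], "angular": [[0,0,0],[0,0,0],[0,0,0],[0,0,0],[0,0,0]]}}

```text
clock: 21.55
position: [0.6162, 0.04, 0.1117]
ee_rot: [2.829, 1.365, 0.003]
force: [-0.4, -0.4, -4.2]
width: 0.744
gripper_force: 39.9
```

```bash
python3 - <<'E'
from h import *
p,R=st();todo(p,R,(.6151,.0400,.060),51.5)
im=arm.get_image("scene");save(im,"s8.png",(300,130,460,250),5)
E
```

```text
t 21.55 p [0.6162 0.04   0.1117] yaw 51.53 tilt [0.1  0.01] F [-0.4 -0.4 -4.2] w 68.3 g 39.86630838015117 j7 -0.35
turn z 0.001 delta cm (after turn) [-0.07 -0.09  5.17]
```

View pics/s8.png

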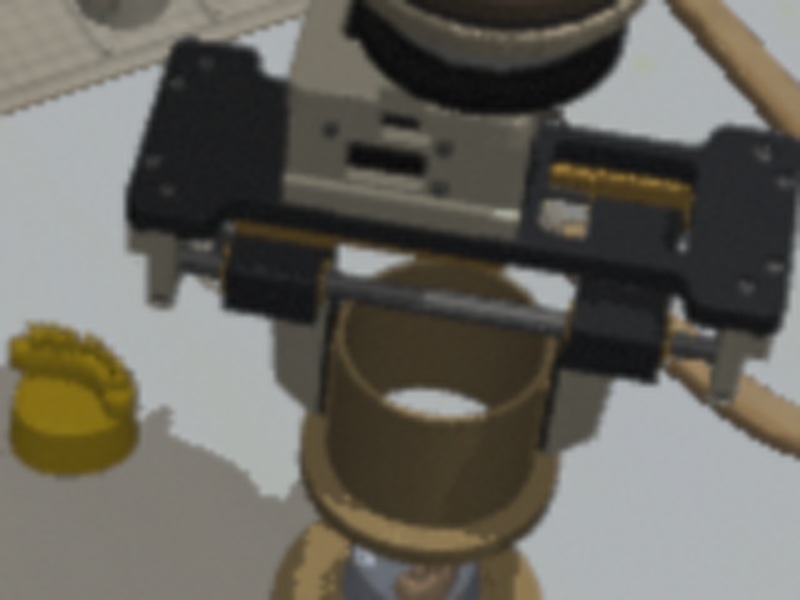

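The scene crop shows the sleeve level over the cast. Descending.

Call:
{"api": "carry_out", "payload": {"claw": [6,6,6,6,6,6,6,6,6], "delta_pos": [[-0.05,-0.05,1],[0,0,1.5],[0,0,1.5],[0,0,1],[0,0,0.5],[0,0,0],[0,0,0],[0,0,0],[0,0,0]], "angular": [[0,0,0],[0,0,0],[0,0,0],[0,0,0],[0,0,0],[0,0,0],[0,0,0],[0,0,0],[0,0,0]]}}

```text
clock: 22.5
position: [0.6152, 0.0395, 0.0558]
ee_rot: [2.829, 1.365, 0.001]
force: [-0.9, 0.4, -4.3]
width: 0.742
gripper_force: 39.9
```

```bash
python3 - <<'E'
from h import *
p,R=st();todo(p,R,(.6151,.0400,.0363),51.5)
E
```

```text
t 22.5 p [0.6152 0.0395 0.0558] yaw 51.5 tilt [0.05 0.01] F [-0.9  0.4 -4.3] w 68.1 g 39.866318836575374 j7 -0.31
turn z -0.0 delta cm (after turn) [ 0.03 -0.04  1.95]
```

Call:
{"api": "carry_out", "payload": {"claw": [6,6,6,6,6,6], "delta_pos": [[0,0,0.6],[0,0,0.5],[0,0,0.2],[0,0,0.2],[0,0,0.1],[0,0,0]], "angular": [[0,0,0],[0,0,0],[0,0,0],[0,0,0],[0,0,0],[0,0,0]]}}

```text
clock: 23.1
position: [0.6147, 0.0394, 0.0391]
ee_rot: [-2.83, -1.365, 0.0]
force: [-1.0, -0.2, -3.9]
width: 0.742
gripper_force: 39.9
```

```bash
python3 - <<'E'
from h import *
p,R=st();todo(p,R,(.6151,.0400,.0363),51.5)
print(arm.observe()["ft_torque"])
E
```

```text
t 23.1 p [0.6147 0.0394 0.0391] yaw 51.49 tilt [-0.01 -0.  ] F [-1.  -0.2 -3.9] w 68.1 g 39.86564163118601 j7 -0.29
turn z -0.0 delta cm (after turn) [ 0.07 -0.01  0.28]
[-0.09905433  0.12246198 -0.00606285]
```

The foot is already below the pin tip and the plinth edge without contact. Seating it.

Call:
{"api": "carry_out", "payload": {"claw": [6,6,6,6,6], "delta_pos": [[0,0,0.1],[0,0,0.1],[0,0,0.1],[0,0,0.05],[0,0,0]], "angular": [[0,0,0],[0,0,0],[0,0,0],[0,0,0],[0,0,0]]}}

```text
clock: 23.6
position: [0.6149, 0.0394, 0.0364]
ee_rot: [-2.83, -1.364, -0.001]
force: [-3.4, -0.1, 4.2]
width: 0.74
gripper_force: 39.9
```

```bash
python3 - <<'E'
from h import *
p,R=st();todo(p,R,(.6151,.0400,.0363),51.5)
E
```

```text
t 23.6 p [0.6149 0.0394 0.0364] yaw 51.48 tilt [0.02 0.03] F [-3.4 -0.1  4.2] w 67.9 g 39.86633708118461 j7 -0.29
turn z -0.0 delta cm (after turn) [ 0.06 -0.02  0.01]
```

The sleeve is seated: z is 8 mm above its bench pick height and contact is felt. I'll release it and go to look at the lid.

Call:
{"api": "carry_out", "payload": {"claw": [8,9.1,9.1,9.1,9.1,9.1,9.1,9.1,9.1,9,7,7,6,6,6,6], "delta_pos": [[0,0,0],[0,0,0],[0,0,0],[0,0,-1],[0,0,-3],[0,0,-4],[0,0,-4],[0,0,-2],[-3.7,-2,0],[-3.7,-2,0],[-3.7,-2,0],[-3.7,-2,0],[-3.6,-2,0],[0,0,0],[0,0,0],[0,0,0]], "angular": [[0,0,0],[0,0,0],[0,0,0],[0,0,0],[0,0,0],[0,0,0],[0,0,0.1],[0,0,0.1],[0,0,0],[0,0,0],[0,0,0],[0,0,0],[0,0,0],[0,0,0],[0,0,0],[0,0,0]]}}

```text
clock: 25.2
position: [0.4111, -0.002, 0.1764]
ee_rot: [2.951, 1.076, 0.003]
force: [1.1, 0.3, 0.5]
width: 0.656
gripper_force: 0.0
```

```bash
python3 - <<'E'
from fit import *
p,R=st();im=arm.get_image("wrist");save(im,"w9.png",(120,0,520,300),2)
r=fit(im,"lid",.448,.0305);print(r);b=r[0]
print([(q["conf"],atz(im,q["centre"],0)[:2]) for q in arm.place_of("lid",im)])
# notch: sample ring r 38..41 at z=.010, non-bronze colour
f=im["frame"].astype(int);T=np.arange(0,90,.5);g=[]
for t in np.radians(T):
    v=[]
    for rr in(.038,.0395,.041):
        u,w=np.round(proj(im,(b[0]+rr*np.cos(t),b[1]+rr*np.sin(t),.010))-.5).astype(int);c=f[w,u];v.append((c[2]-c[0])/max(c.sum(),1)*3)
    g.append(np.mean(v))
g=np.array(g);k=T[g>(g.max()+np.median(g))/2];print("notch",k.min(),k.max(),k.mean(),g.max(),np.median(g))
todo(p,R,(b[0],b[1],.012),k.mean())
E
```

```text
t 25.2 p [ 0.4111 -0.002   0.1764] yaw 40.05 tilt [0.12 0.01] F [1.1 0.3 0.5] w 60.2 g 0.0 j7 -0.7
(array([0.44752815, 0.0316173 ]), np.float64(0.02384256339094235), 0.93)
[(0.9, array([0.44763069, 0.03487581]))]
notch 29.5 46.0 37.75 0.0462598198447255 -0.4021078203066309
turn z 0.04 delta cm (after turn) [ 4.94 -0.43 16.44]
```

View pics/w9.png

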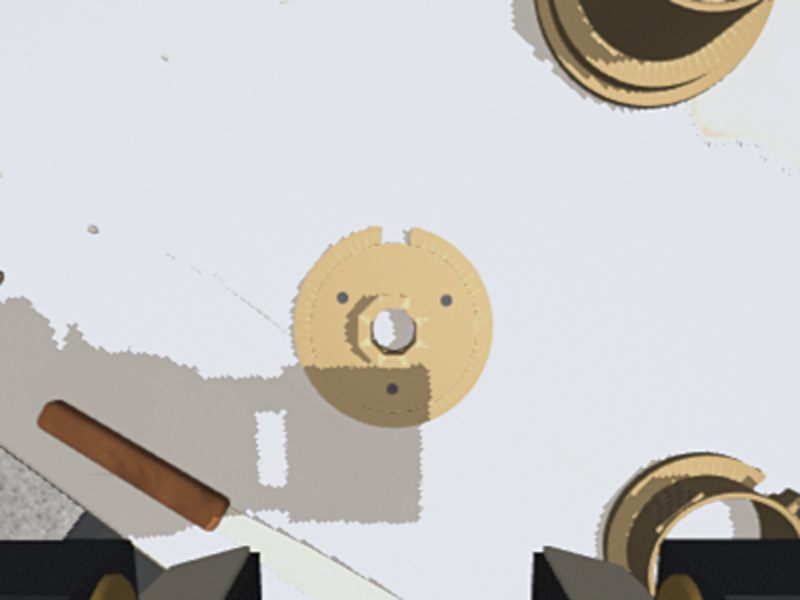

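The view shows the lid at crop (393,327) with its notch at (396,235). Its yaw is about 38° and the centre is (0.4475, 0.0316).

Call:
{"api": "carry_out", "payload": {"claw": [6,6,6,6,6,6,6,6,6], "delta_pos": [[2.5,-0.2,2],[2.45,-0.2,2],[0,0,3],[0,0,3],[0,0,3],[0,0,1.4],[0,0,0],[0,0,0],[0,0,0]], "angular": [[0,0,0.035],[0,0,0],[0,0,0],[0,0,0],[0,0,0],[0,0,0],[0,0,0],[0,0,0],[0,0,0]]}}

```text
clock: 26.25
position: [0.4464, 0.0319, 0.0324]
ee_rot: [2.97, 1.023, 0.002]
force: [-0.0, 0.3, 1.0]
width: 0.654
gripper_force: 0.0
```

```bash
python3 - <<'E'
from h import *
p,R=st();todo(p,R,(.4475,.0316,.0125),38)
E
```

```text
t 26.25 p [0.4464 0.0319 0.0324] yaw 38.02 tilt [0.07 0.  ] F [-0.   0.3  1. ] w 60.1 g 0.0 j7 -0.42
turn z 0.0 delta cm (after turn) [0.07 0.09 1.99]
```

Call:
{"api": "carry_out", "payload": {"claw": [6,6,6,6,2,2,2,2,2,2,2,2], "delta_pos": [[0.07,0.09,1],[0,0,0.7],[0,0,0.3],[0,0,0],[0,0,0],[0,0,0],[0,0,0],[0,0,0],[0,0,0],[0,0,0],[0,0,0],[0,0,0]], "angular": [[0,0,0],[0,0,0],[0,0,0],[0,0,0],[0,0,0],[0,0,0],[0,0,0],[0,0,0],[0,0,0],[0,0,0],[0,0,0],[0,0,0]], "force": 40}}

```text
clock: 27.45
position: [0.4469, 0.0316, 0.0118]
ee_rot: [2.97, 1.023, 0.001]
force: [0.2, -1.4, 2.4]
width: 0.302
gripper_force: 40.0
```

```bash
python3 - <<'E'
from h import *
p,R=st();todo(p,R,(.6149,.0394,.15),51.5)
E
```

```text
t 27.45 p [0.4469 0.0316 0.0118] yaw 38.02 tilt [ 0.03 -0.  ] F [ 0.2 -1.4  2.4] w 27.7 g 40.000625238753855 j7 -0.38
turn z -0.235 delta cm (after turn) [ 11.07  12.66 -13.82]
```

Call:
{"api": "carry_out", "payload": {"claw": [2,2,2,2,2,2,2,2,2,2,2,2], "delta_pos": [[0,0,-1.8],[0,0,-4],[0,0,-4],[0,0,-4],[2.75,3.15,0],[2.75,3.15,0],[2.75,3.15,0],[2.75,3.15,0],[0,0,0],[0,0,0],[0,0,0],[0,0,0]], "angular": [[0,0,0],[0,0,-0.1],[0,0,-0.1],[0,0,-0.035],[0,0,0],[0,0,0],[0,0,0],[0,0,0],[0,0,0],[0,0,0],[0,0,0],[0,0,0]]}}

```text
clock: 28.65
position: [0.6125, 0.0394, 0.1495]
ee_rot: [-2.829, -1.364, 0.001]
force: [-0.2, 0.4, -3.5]
width: 0.303
gripper_force: 40.0
```

```bash
python3 - <<'E'
from h import *
p,R=st();todo(p,R,(.6147,.0392,.0978),51.5)
E
```

```text
t 28.65 p [0.6125 0.0394 0.1495] yaw 51.48 tilt [-0.07  0.03] F [-0.2  0.4 -3.5] w 27.8 g 39.99918651301414 j7 -0.37
turn z -0.0 delta cm (after turn) [0.12 0.19 5.17]
```

Call:
{"api": "carry_out", "payload": {"claw": [2,2,2,2,2,2], "delta_pos": [[0.12,0.12,2],[0,0,2],[0,0,1],[0,0,0],[0,0,0],[0,0,0]], "angular": [[0,0,0],[0,0,0],[0,0,0],[0,0,0],[0,0,0],[0,0,0]]}}

```text
clock: 29.25
position: [0.616, 0.0394, 0.1008]
ee_rot: [2.829, 1.364, 0.002]
force: [-0.3, 0.0, -2.8]
width: 0.3
gripper_force: 40.0
```

```bash
python3 - <<'E'
from h import *
p,R=st();todo(p,R,(.6147,.0392,.0778),51.5)
im=arm.get_image("scene");save(im,"s10.png",(320,150,440,240),6)
E
```

```text
t 29.25 p [0.616  0.0394 0.1008] yaw 51.49 tilt [0.09 0.01] F [-0.3  0.  -2.8] w 27.5 g 39.99930344056338 j7 -0.33
turn z -0.0 delta cm (after turn) [-0.1  -0.09  2.3 ]
```

View pics/s10.png

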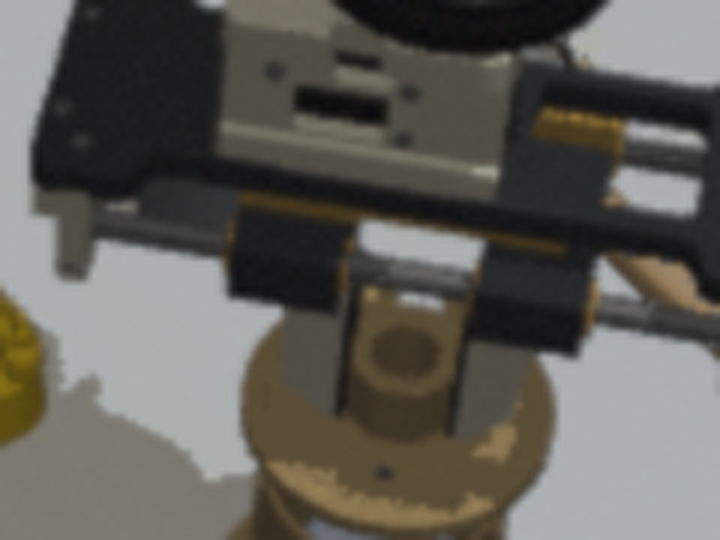

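The scene crop shows the lid level above the sleeve. Lowering it with force checks.

Call:
{"api": "carry_out", "payload": {"claw": [2,2,2,2,2,2], "delta_pos": [[-0.05,-0.05,0.5],[0,0,0.5],[0,0,0.4],[0,0,0],[0,0,0],[0,0,0]], "angular": [[0,0,0],[0,0,0],[0,0,0],[0,0,0],[0,0,0],[0,0,0]]}}

```text
clock: 29.9
position: [0.6148, 0.0393, 0.0858]
ee_rot: [2.83, 1.364, 0.0]
force: [-0.1, -0.8, -3.8]
width: 0.299
gripper_force: 40.0
```

```bash
python3 - <<'E'
from h import *
p,R=st();todo(p,R,(.6147,.0392,.0778),51.5)
E
```

```text
t 29.9 p [0.6148 0.0393 0.0858] yaw 51.49 tilt [ 0.01 -0.  ] F [-0.1 -0.8 -3.8] w 27.4 g 39.99919444788247 j7 -0.32
turn z -0.0 delta cm (after turn) [-0.02 -0.    0.8 ]
```

Call:
{"api": "carry_out", "payload": {"claw": [2,2,2,2,2,2,2], "delta_pos": [[0,0,0.2],[0,0,0.1],[0,0,0.1],[0,0,0.1],[0,0,0.1],[0,0,0],[0,0,0]], "angular": [[0,0,0],[0,0,0],[0,0,0],[0,0,0],[0,0,0],[0,0,0],[0,0,0]]}}

```text
clock: 30.6
position: [0.6147, 0.0394, 0.0797]
ee_rot: [-2.83, -1.365, -0.0]
force: [0.0, -0.4, -3.1]
width: 0.3
gripper_force: 40.0
```

```bash
python3 - <<'E'
from h import *
p,R=st();todo(p,R,(.6147,.0392,.0778),51.5);print(arm.observe()["ft_torque"])
E
```

```text
t 30.6 p [0.6147 0.0394 0.0797] yaw 51.49 tilt [-0.  0.] F [ 0.  -0.4 -3.1] w 27.5 g 39.999163281172514 j7 -0.31
turn z -0.0 delta cm (after turn) [-0.02  0.01  0.19]
[-0.05948571  0.11644749 -0.02547426]
```

Call:
{"api": "carry_out", "payload": {"claw": [2,2,2,2,2], "delta_pos": [[0,0,0.1],[0,0,0.1],[0,0,0.05],[0,0,0],[0,0,0]], "angular": [[0,0,0],[0,0,0],[0,0,0],[0,0,0],[0,0,0]]}}

```text
clock: 31.1
position: [0.6148, 0.0394, 0.0779]
ee_rot: [-2.829, -1.364, -0.001]
force: [-2.2, 0.2, 4.2]
width: 0.302
gripper_force: 40.0
```

```bash
python3 - <<'E'
from h import *
p,R=st();todo(p,R,(.6147,.0392,.0778),51.5)
E
```

```text
t 31.1 p [0.6148 0.0394 0.0779] yaw 51.49 tilt [0.02 0.03] F [-2.2  0.2  4.2] w 27.7 g 40.0010628439486 j7 -0.31
turn z -0.0 delta cm (after turn) [-0.02  0.01  0.01]
```

The lid is fully seated at z 0.0779, against 0.0778 expected. I'll release it and go to the ring.

Call:
{"api": "carry_out", "payload": {"claw": [4,6,6,6,6,6,6,6,6,6,6,6,6,6], "delta_pos": [[0,0,0],[0,0,0],[0,0,0],[0,0,0],[0,0,-1],[0,0,-3],[0,0,-4],[0,0,-3],[3.4,-2.6,0],[3.4,-2.6,0],[3.4,-2.6,0],[0,0,0],[0,0,0],[0,0,0]], "angular": [[0,0,0],[0,0,0],[0,0,0],[0,0,0],[0,0,0],[0,0,0],[0,0,0],[0,0,0],[0,0,0],[0,0,0],[0,0,0],[0,0,0],[0,0,0],[0,0,0]]}}

```text
clock: 32.5
position: [0.6173, 0.1664, 0.1878]
ee_rot: [2.83, 1.362, 0.0]
force: [-1.0, -0.3, 0.5]
width: 0.656
gripper_force: 0.0
```

```bash
python3 - <<'E'
from fit import *
p,R=st();im=arm.get_image("wrist");save(im,"w11.png",(120,0,520,300),2)
r=fit(im,"feed_ring",.648,.206);print(r);b=r[0]
print([(q["conf"],atz(im,q["centre"],0)[:2]) for q in arm.place_of("feed_ring",im)])
todo(p,R,(b[0],b[1],.012))
E
```

```text
t 32.5 p [0.6173 0.1664 0.1878] yaw 51.41 tilt [ 0.04 -0.04] F [-1.  -0.3  0.5] w 60.3 g 0.0 j7 -0.59
(array([0.64770907, 0.20623557]), np.float64(0.03148897885739991), 0.83)
[]
turn z -0.0 delta cm (after turn) [ 5.01 -0.11 17.58]
```

View pics/w11.png

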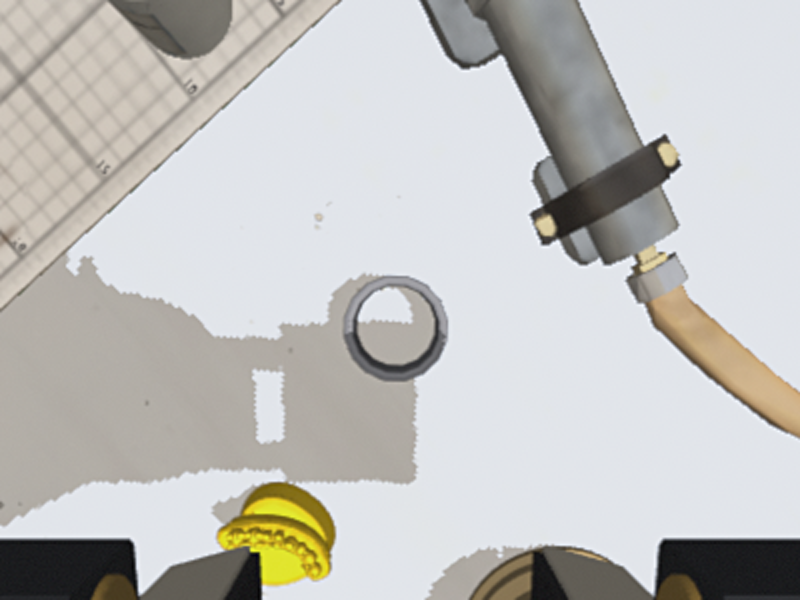

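The view shows the grey ring at crop (396,328), with a nozzle close by at (600,200). I'll turn the gripper 30° to keep its body clear of the nozzle.

Call:
{"api": "carry_out", "payload": {"claw": [6,6,6,6,6,6,6,6,6,6,6], "delta_pos": [[0,0,0],[0,0,0],[0,0,0],[0,0,0],[2.2,-1.3,2],[2.1,-1.3,3],[0,0,4],[0,0,4],[0,0,0],[0,0,0],[0,0,0]], "angular": [[0,0,0.13],[0,0,0.13],[0,0,0.13],[0,0,0.13],[0,0,0],[0,0,0],[0,0,0],[0,0,0],[0,0,0],[0,0,0],[0,0,0]]}}

```text
clock: 33.75
position: [0.6492, 0.2072, 0.0599]
ee_rot: [-3.086, -0.59, -0.005]
force: [-0.7, 0.5, 0.8]
width: 0.655
gripper_force: 0.0
```

```bash
python3 - <<'E'
from h import *
p,R=st();todo(p,R,(.6477,.2062,.010))
E
```

```text
t 33.75 p [0.6492 0.2072 0.0599] yaw 21.64 tilt [0.19 0.04] F [-0.7  0.5  0.8] w 60.1 g 0.0 j7 -0.99
turn z -0.0 delta cm (after turn) [-0.18  0.04  4.99]
```

Call:
{"api": "carry_out", "payload": {"claw": [6,6,6,6,6,6,4,4,4,4,4], "delta_pos": [[-0.1,0,1.5],[0,0,1.5],[0,0,1],[0,0,1],[0,0,0],[0,0,0],[0,0,0],[0,0,0],[0,0,0],[0,0,0],[0,0,0]], "angular": [[0,0,0],[0,0,0],[0,0,0],[0,0,0],[0,0,0],[0,0,0],[0,0,0],[0,0,0],[0,0,0],[0,0,0],[0,0,0]], "force": 10}}

```text
clock: 34.85
position: [0.6469, 0.2075, 0.0077]
ee_rot: [-3.085, -0.591, -0.001]
force: [0.4, -0.5, 3.8]
width: 0.454
gripper_force: 10.0
```

```bash
python3 - <<'E'
from h import *
p,R=st();todo(p,R,(.6148,.0393,.17))
E
```

```text
t 34.85 p [0.6469 0.2075 0.0077] yaw 21.7 tilt [0.04 0.01] F [ 0.4 -0.5  3.8] w 41.7 g 10.000117796153063 j7 -0.96
turn z -0.0 delta cm (after turn) [ -9.2   14.44 -16.23]
```

Call:
{"api": "carry_out", "payload": {"claw": [4,4,4,4,4,4,4,4,4,4,4,4], "delta_pos": [[0,0,-1],[0,0,-3],[0,0,-4],[0,0,-4],[0,0,-3],[-2.3,3.6,0],[-2.3,3.6,0],[-2.3,3.6,0],[-2.3,3.6,0],[0,0,0],[0,0,0],[0,0,0]], "angular": [[0,0,0],[0,0,0],[0,0,0],[0,0,0],[0,0,0],[0,0,0],[0,0,0],[0,0,0],[0,0,0],[0,0,0],[0,0,0],[0,0,0]]}}

```text
clock: 36.05
position: [0.6145, 0.0409, 0.1574]
ee_rot: [-3.084, -0.593, -0.0]
force: [0.9, -0.3, -0.7]
width: 0.459
gripper_force: 10.0
```

```bash
python3 - <<'E'
from h import *
p,R=st();todo(p,R,(.6149,.0397,.11))
E
```

```text
t 36.05 p [0.6145 0.0409 0.1574] yaw 21.77 tilt [0.   0.05] F [ 0.9 -0.3 -0.7] w 42.2 g 10.000112580601126 j7 -0.81
turn z -0.0 delta cm (after turn) [-0.01  0.13  4.74]
```

Call:
{"api": "carry_out", "payload": {"claw": [4,4,4,4,4,4], "delta_pos": [[0,0.08,2],[0,0,1.5],[0,0,1],[0,0,0],[0,0,0],[0,0,0]], "angular": [[0,0,0],[0,0,0],[0,0,0],[0,0,0],[0,0,0],[0,0,0]]}}

```text
clock: 36.65
position: [0.6151, 0.0388, 0.1129]
ee_rot: [3.085, 0.591, 0.001]
force: [-1.0, -0.1, -0.6]
width: 0.458
gripper_force: 10.0
```

```bash
python3 - <<'E'
from h import *
p,R=st();todo(p,R,(.6149,.0397,.0837))
E
```

```text
t 36.65 p [0.6151 0.0388 0.1129] yaw 21.7 tilt [ 0.06 -0.01] F [-1.  -0.1 -0.6] w 42.0 g 9.999931476486381 j7 -0.77
turn z -0.0 delta cm (after turn) [ 0.01 -0.09  2.92]
```

Call:
{"api": "carry_out", "payload": {"claw": [4,4,4,4,4,4], "delta_pos": [[0,-0.05,0.5],[0,0,0.4],[0,0,0.3],[0,0,0.3],[0,0,0],[0,0,0]], "angular": [[0,0,0],[0,0,0],[0,0,0],[0,0,0],[0,0,0],[0,0,0]]}}

```text
clock: 37.25
position: [0.6145, 0.0393, 0.0972]
ee_rot: [3.085, 0.591, -0.0]
force: [0.3, 0.7, -1.1]
width: 0.454
gripper_force: 10.0
```

```bash
python3 - <<'E'
from h import *
p,R=st();todo(p,R,(.6149,.0397,.0837))
E
```

```text
t 37.25 p [0.6145 0.0393 0.0972] yaw 21.69 tilt [-0.   -0.01] F [ 0.3  0.7 -1.1] w 41.7 g 9.999978980922606 j7 -0.76
turn z -0.0 delta cm (after turn) [ 0.06 -0.02  1.35]
```

The ring's foot is past the neck's top with no contact. Lowering it the rest of the way.

Call:
{"api": "carry_out", "payload": {"claw": [4,4,4,4,4,4,4], "delta_pos": [[0.05,0,0.4],[0,0,0.4],[0,0,0.3],[0,0,0.15],[0,0,0.1],[0,0,0],[0,0,0]], "angular": [[0,0,0],[0,0,0],[0,0,0],[0,0,0],[0,0,0],[0,0,0],[0,0,0]]}}

```text
clock: 37.95
position: [0.615, 0.0396, 0.0838]
ee_rot: [3.085, 0.591, 0.0]
force: [-0.3, -0.3, -0.7]
width: 0.455
gripper_force: 10.0
```

```bash
python3 - <<'E'
from h import *
p,R=st();todo(p,R,(.6149,.0397,.0837))
E
```

```text
t 37.95 p [0.615  0.0396 0.0838] yaw 21.7 tilt [0.01 0.  ] F [-0.3 -0.3 -0.7] w 41.8 g 10.000092671398306 j7 -0.74
turn z -0.0 delta cm (after turn) [-0.   -0.02  0.01]
```

Call:
{"api": "carry_out", "payload": {"claw": [4,4.5,5,6,6,6,6,6,6,6,6,6,6,6], "delta_pos": [[0,0,0.05],[0,0,0],[0,0,0],[0,0,0],[0,0,0],[0,0,-1],[0,0,-3],[0,0,-4],[0,0,-3],[-3,0,0],[-3,0,0],[0,0,0],[0,0,0],[0,0,0]], "angular": [[0,0,0],[0,0,0],[0,0,0],[0,0,0],[0,0,0],[0,0,0],[0,0,0],[0,0,0],[0,0,0],[0,0,0],[0,0,0],[0,0,0],[0,0,0],[0,0,0]]}}

```text
clock: 39.35
position: [0.56, 0.018, 0.1937]
ee_rot: [-3.085, -0.593, -0.002]
force: [-0.0, -0.3, 0.2]
width: 0.651
gripper_force: 0.0
```

```bash
python3 - <<'E'
from h import *
st()
a=arm.get_image("wrist")["frame"][0:280,180:460,::-1];b=arm.get_image("scene")
u=proj(b,(.615,.04,.06)).astype(int);c=b["frame"][u[1]-70:u[1]+70,u[0]-70:u[0]+70,::-1]
cv2.imwrite("pics/fin.png",np.hstack([cv2.resize(x,(400,400),interpolation=cv2.INTER_CUBIC) for x in(a,c)]))
E
```

```text
t 39.35 p [0.56   0.018  0.1937] yaw 21.75 tilt [0.05 0.01] F [-0.  -0.3  0.2] w 59.7 g 0.0 j7 -0.82
```

View pics/fin.png

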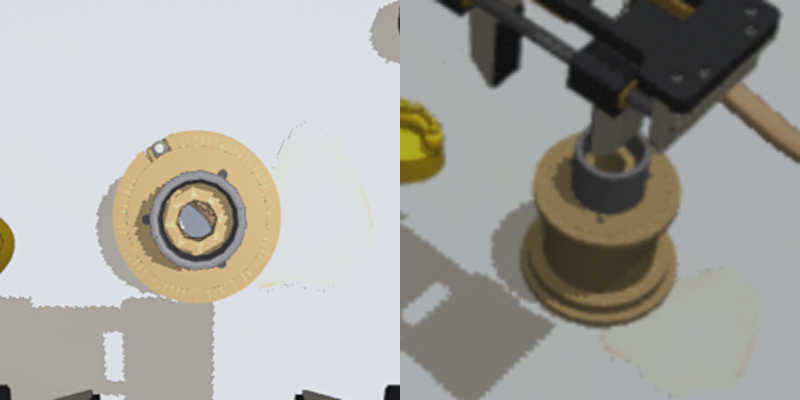

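The final view shows the ring round the neck at left (197,220), the sleeve pin in the lid notch at (160,149), and the lid and sleeve flush. The gripper is clear of everything, so I'm handing in.

```bash
python3 -c "
from cell import arm
print(arm.sign_off())"
```

```text
the job is handed in; nothing more can be done
None
```

The flask is assembled in the order asked (cast, tall sleeve, lid, feed ring), all seated and checked in the final pictures, with the bystanders left untouched; the job was handed in at about 39 s.

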